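Seat the magnifier lens in its sprung three-groove mount

ROBOT

A 6-joint arm with a two-finger parallel gripper is mounted at the origin on the work surface. World frame = base frame: x ahead of the robot, y to its left, z up, the work surface at z = 0. Lengths are in mm, angles in rad, forces in N, time in s.
With the tool pointing down it reaches from about 300 to 750 mm from the base axis. Payload 8.5 kg.
Tool frame: the origin (TCP) lies at the very end of the fingers, on their centre line; the grasp point (between the pads) lies 19 mm behind it (ctrl.grip_point_offset is the distance from the TCP to the grasp point, in mm); z points along the fingers, y is the direction in which the jaws open and shut (so a half turn about z gives the same grasp; the last joint's range is limited). The gripper opens to 88 mm and grips with 3 to 60 N. Pads are 18 mm wide; open, the fingers measure 123 mm over their backs; the gripper's body (75 mm by 187 mm) begins 45 mm behind the grasp point.
Start: joints at [-1.472, 0.381, 1.297, -0, 1.464, -0.215], TCP at [169.765, -523.125, 238.748] pointing down, gripper open.
Joint ranges: [-3.11, 3.11], [-0.89, 2.33], [0.22, 2.48], [-1.42, 4.56], [0.17, 2.85], [-2.88, 2.88]. Speed limits (rad/s): [2.39, 2.39, 3.14, 3.14, 3.14, 3.14].

INTERFACE

Orientations are given as a unit quaternion [x, y, z, w].
In Python, from station import ctrl gives the robot as it stands.
- The arm moves only by the tool apply_moves, never from a script. Its argument "plan" is one flat list of numbers, 4 for each row, row after row: the shift along the tool's x, y, z in mm, then the turn about the tool's z in degrees. In form: [x, y, z, roll, x, y, z, roll, ...]. A call has exactly 10 rows; each row is the pose to reach, as a shift and turn from the pose measured when the call began, along the tool's axes at that moment; what a row does not reach only later rows make up. A row lasts 1/12 s, in which the tool goes at most 41.7 mm and 7.16 degrees, less where a joint would pass 70% of its speed; a pose out of reach is approached as far as the arm can. A call with a gripper value outside its range is refused whole. "claw" is the gripper's target within -1 to 1 (shut at 1, half-way at 0, fully open at -1), set as the call begins (left out, the last holds). The fingers move at their own pace and stop on an object; the grip force is fixed at half the most. Time passes only in rows, so rows that repeat a pose let the fingers close, or fill a call up. It gives the time, the measured TCP pose, the force and the opening at its end, in the units of the state.
- ctrl.get_obs(): the state, without advancing time (a new reading comes with each control period).
- ctrl.read_camera(name): name is "side" or "top" or "wrist"; returns a dict with "frame" (400x640x3 uint8, red, green, blue), "camera_matrix" (3x3 intrinsics, pixels), "k1" (the pictures are not rectified: a ray, as slopes to the right and down, at radius r is drawn at 1 + k1 r^2 times it, then the intrinsics apply), "position" and "rotation" of the camera in the world. Camera axes: x right, y down, z forward; pixel columns grow to the right and rows downward; lengths in mm; the calibration is good to about 2 mm. A picture is of the moment at which its call begins. There is no depth.
- ctrl.job_done(): hands the job in, once; it reports no verdict.
The state is a dict: "t": time; "joint_positions": joint angles; "qvel": joint speeds; "effort": joint torques, N m; "eef_pos": TCP position; "ee_rot": TCP orientation; "force": force on the tool from outside, world axes, zero at the start; "wrist_torque": the same for the moment, N m; "gripper_width": finger opening in mm.
Only numpy, scipy, OpenCV 4.12 (cv2) and the standard library are available. Lean on these libraries where they do the work, as an engineer would, in place of code of your own. Each camera call takes 0.05 s, during which the arm holds its last target. There are 200 camera calls.

TASK

Take the footed lens off the cork rest and set it, upright, on the grooved ring of the sprung lens mount; turn it under light pressure until all three ball feet have dropped into the three grooves and it cannot rock. Then press it a few millimetres down against the mount's springs to bed it, without bottoming the springs or pushing hard, and let go so that it stays seated by itself. Leave the tin, the tape measure and the screwdriver where they are.

Things in the scene. Friction and masses are not known exactly. Their poses are not given: they have to be found in the camera images.
- cell_mid (a point): Centre of the lens in its cell: black upright barrel, 46 mm diameter, glass on top, 60 mm tall with its feet; this point is 30 mm above the feet's bottoms, on the axis. About 0.25 kg. z up; x points over one foot. Below it three ears with yellow dots reach 39 mm from the axis, upper side 16 mm below this point: grip the barrel above them, 10 to 14 mm above this point.
- foot (a point): Bottom of one ball foot of the lens (polished, 12 mm diameter), under an ear, 32 mm from the barrel's axis along the lens's x; two like it stand at +120 and -120 degrees. The three are alike. Same axes as cell_mid.
- rest: Cork sheet 120 by 120 by 4 mm, fixed on the bench, on which the lens stands at the start; origin at the centre of its underside.
- seat_top (a point): Centre of the flat top of the mount's steel ring, 52 mm above the bench, 90 mm outer diameter, open in the middle; goes down with the ring when pressed. z up, x along the base's red mark, NOT turned with the ring. cell_mid is 30 mm above it with the feet on the flat, 25.5 mm with all three feet home in the grooves. Feet drop in from 0.2 rad off and centre themselves when let loose.
- mount: Fixed lens mount: plate 130 by 130 by 14 mm, round black collar 100 mm wide up to 34 mm, ring above; origin under its centre, on the bench, axes as seat_top. The ring has three radial V-grooves 14 mm wide, 7 deep, 120 degrees apart, yellow marks beside each. Its turn is not measured: one groove lies 0.25 to 1.5 rad anticlockwise (from above) of x; look or feel. Stiff: 0.5 N m turns it.
- seat (a joint): How far the sprung ring is pressed down, m: 0 at rest, 0.010 with the springs bottomed. It begins to yield at 3 to 4 N on the ring (the lens's weight leaves it near 0), then takes 1.5 N more per mm.
- tin: Bystander: small paint tin, 72 mm in diameter, 85 mm tall; origin at the centre of its underside.
- tape: Bystander: yellow tape measure, 72 by 36 mm, 66 mm tall; origin at the centre of its underside.
- driver: Bystander: red-handled screwdriver lying flat on the bench, about 0.2 m long along its x; origin on its underside.
Things that resemble listed ones, but are neither listed nor needed, are in the scene too. There is more than one size of the mount; the job needs the larger.

How it is judged (in metres and radians):
On the way, in this order (a step that is already met when the one before it is completed fails the run):
1. the lens is lifted off the cork rest (height (world z) of cell_mid above 0.06 m and horizontal distance between cell_mid and seat_top above 0.05 m), for 0.1 s.
2. all three feet are home in the grooves and the lens is pressed down at least 1.5 mm against the springs (z of cell_mid in the frame of seat_top below 0.0268 m and horizontal distance between cell_mid and seat_top below 0.0025 m and angle between cell_mid's own z axis and vertical below 0.04 rad and value of joint seat above 0.0015 m), for 0.2 s.
At the end, for the whole second after the job is handed in: The lens stands released and at rest in the mount with all three feet home in the grooves: its centre 23.5 to 26.5 mm above the ring's top, within 2 mm of the ring's axis, upright within 1.4 degrees, the springs back up (less than 1.5 mm pressed) (z of cell_mid in the frame of seat_top between 0.0235 and 0.0265 m and horizontal distance between cell_mid and seat_top below 0.002 m and angle between cell_mid's own z axis and vertical below 0.025 rad and value of joint seat below 0.0015 m and linear speed of cell below 0.01 m/s and contact force between the fingers and cell below 0.05 N); the robot touches nothing.
It fails at once if the mount's springs are bottomed (pressed over 9 mm) (value of joint seat above 0.009 m).
It fails at once if the lens or the robot pushes the mount with more than 25 N (contact force between any of cell, the arm, the fingers and mount above 25 N).
It fails at once if the lens is tipped over 35 degrees (angle between cell_mid's own z axis and vertical above 0.61 rad).
It fails at once if the tin, the tape measure or the screwdriver is moved more than 25 mm (distance of any of tin, tape, driver from where it was at the start of the episode above 0.025 m).
It also fails if it takes over 51 s, if anything falls off the work surface, if the arm or the gripper's body presses on something with over 40 N, if the wrist force passes 120 N, or if a joint passes its speed limit or range.

## Working session

There is one attempt and no reset: what is moved stays moved. The work goes in short steps, Python scripts to look and compute and a tool call to move; the robot and the scene stay as the last step left them, time stands still between calls to the robot, and variables do not carry over. Pictures are saved under pics/ and viewed, and the job is handed in when it is done.

Besides the shell and the picture viewer there is one more tool, called by a JSON object that holds its "name" and its "arguments", one argument or row to a line. apply_moves: Moves the arm, as the interface text tells. Its arguments: {"type":"object","properties":{"plan":{"type":"array"},"claw":{"type":"number"}},"required":["plan"]}

```bash
mkdir -p pics; cat > h.py <<'E'
import numpy as np, cv2
from station import ctrl
def snap(n,f):
    c=ctrl.read_camera(n); cv2.imwrite(f'pics/{f}.png',c['frame'][:,:,::-1]); np.save(f'pics/{f}.npy',c,allow_pickle=True); return c
def load(f): return np.load(f'pics/{f}.npy',allow_pickle=True).item()
def ray(c,u,v):
    K=np.array(c['camera_matrix']); d=np.array([(u-K[0,2])/K[0,0],(v-K[1,2])/K[1,1]]); p=d.copy()
    for _ in range(30): p=d/(1+c['k1']*(p@p))
    return np.array(c['rotation'])@np.array([*p,1.])
def at(c,u,v,z):
    r=ray(c,u,v); o=np.array(c['position']); return o+r*(z-o[2])/r[2]
def proj(c,P):
    q=np.array(c['rotation']).T@(np.array(P,float)-np.array(c['position'])); p=q[:2]/q[2]; p=p*(1+c['k1']*(p@p)); K=np.array(c['camera_matrix'])
    return p[0]*K[0,0]+K[0,2],p[1]*K[1,1]+K[1,2]
E
python3 - <<'E'
from h import *
for n in ('top','side','wrist'):
    c=snap(n,n+'0'); print(n,c['position'],np.round(c['rotation'],3).tolist(),c['camera_matrix'],c['k1'])
print(ctrl.get_obs())
E
```

```text
top [ 219.99161786    9.02874688 1459.70418346] [-0.698, 0.707, -0.08, 0.082] [[475.63283006   0.         320.18282409]
 [  0.         475.63283006 202.4456575 ]
 [  0.           0.           1.        ]] -0.13866405564714276
side [204.40209428 655.35474418 813.18050037] [-0.21, 0.9, -0.371, 0.086] [[413.76143468   0.         322.94628625]
 [  0.         413.76143468 194.59634108]
 [  0.           0.           1.        ]] 0.006770820364743617
wrist [ 240.54721379 -500.48695265  384.6472674 ] [0.8, -0.582, -0.086, 0.118] [[292.14765175   0.         319.69465164]
 [  0.         292.14765175 198.71564383]
 [  0.           0.           1.        ]] 0.0084073158373719
{'t': 0.15, 'joint_positions': array([-1.47228070e+00,  3.81044430e-01,  1.29802010e+00, -9.44954035e-06,
        1.46359472e+00, -2.15310699e-01]), 'qvel': array([ 0.00048936, -0.0003335 , -0.00238925, -0.00158442,  0.00081439,
        0.00034196]), 'effort': array([ 2.74471902e-03, -4.38077760e+01, -2.24614853e+01,  7.13213976e-02,
        3.42685659e-02, -8.58884300e-05]), 'eef_pos': array([ 169.75430745, -522.93075164,  238.30033832]), 'ee_rot': array([ 9.87714148e-01,  1.56270524e-01,  2.64363085e-05, -5.32664581e-04]), 'force': array([-0.94061091,  0.40175255, -0.31046517]), 'wrist_torque': array([ 0.04915353,  0.02867127, -0.00123392]), 'gripper_width': 88.44012929505452}
```

```bash
sed -i "s/^import numpy.*/&\nfrom scipy.spatial.transform import Rotation as Ro/; s/np.array(c\['rotation'\])/Ro.from_quat(c['rotation']).as_matrix()/" h.py; python3 -c "
from h import *
for n in ('top0','side0','wrist0'): c=load(n); print(n, at(c,320,200,0))"
```

```text
top0 [570.65111588  11.32403511   0.        ]
side0 [557.6675926  -46.77495732   0.        ]
wrist0 [ 128.6541866  -536.79407148    0.        ]
```

View pics/top0.png

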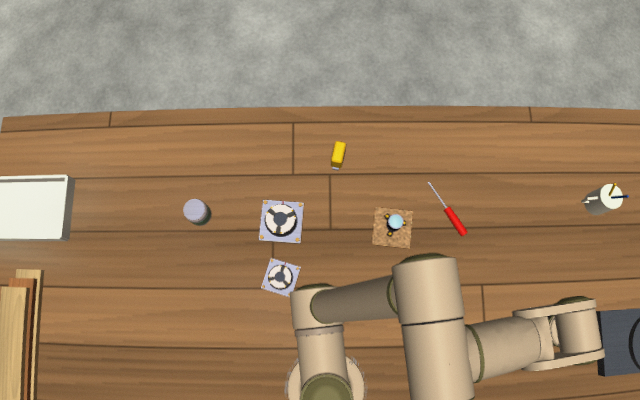

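View pics/side0.png

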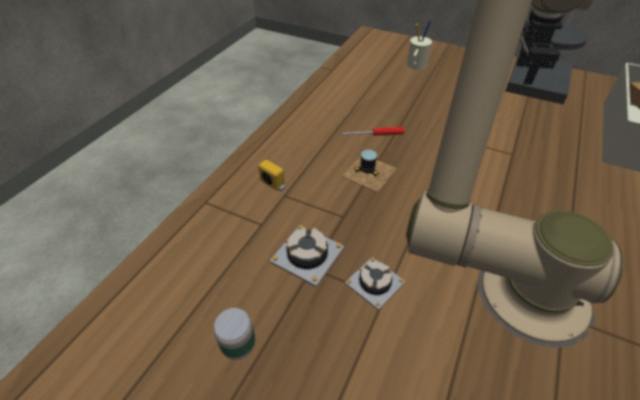

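View pics/wrist0.png

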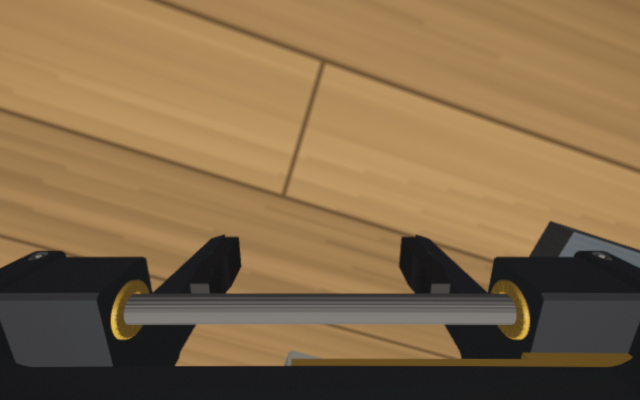

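Mount candidates in the top view are at (281,220) and (281,277). The first looks larger; I'll measure both and enlarge. There is only one lens, at (396,222) on the cork.

```bash
python3 - <<'E'
from h import *
c=load('top0')
for nm,u,v,z in [('big corner',261,201,14),('',303,200,14),('',302,242,14),('',261,241,14),('bigring',281,219,52),('small',265,260,14),('',299,268,14),('',291,295,14),('',262,287,14),('lens',396,221,60),('corkcorn',373,208,4),('',412,208,4),('',411,248,4),('',374,244,4)]: print(nm,np.round(at(c,u,v,z),0))
im=cv2.imread('pics/top0.png'); s=cv2.imread('pics/side0.png')
a=cv2.resize(im[185:305,245:425],None,fx=4,fy=4,interpolation=2)
cv2.imwrite('pics/crop0.png',a)
cv2.imwrite('pics/crop1.png',cv2.resize(s[140:320,260:420],None,fx=3.3,fy=3.3,interpolation=2))
E
```

```text
big corner [566. 196.  14.]
 [568.  64.  14.]
 [436.  68.  14.]
 [440. 194.  14.]
bigring [501. 130.  52.]
small [381. 181.  14.]
 [356.  77.  14.]
 [275. 102.  14.]
 [300. 189.  14.]
lens [ 488. -216.   60.]
corkcorn [ 542. -155.    4.]
 [ 540. -278.    4.]
 [ 414. -268.    4.]
 [ 428. -154.    4.]
```

View pics/crop0.png

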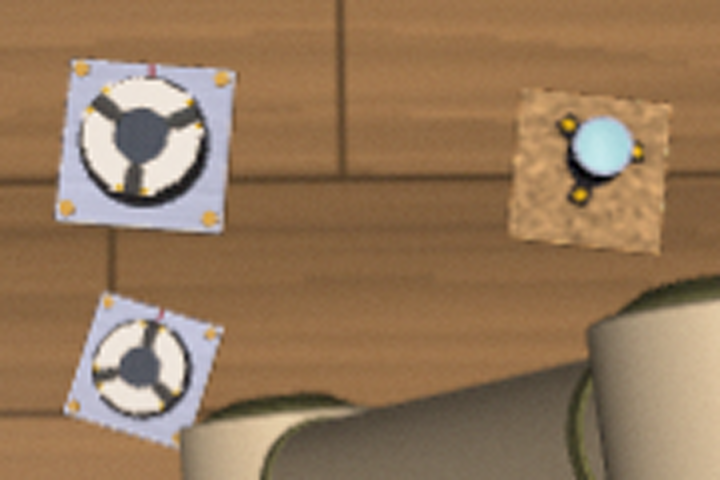

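View pics/crop1.png

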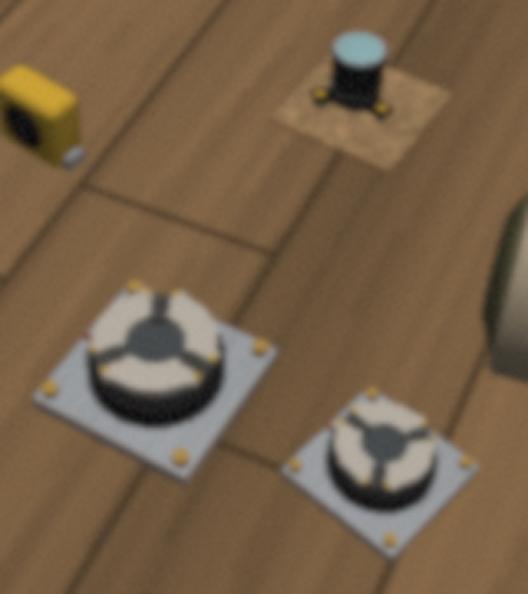

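The crop confirms it: the mount at (281,219) has the 130 mm plate, so it is the larger one; the one at (281,277) is about 108 mm. The lens's dots sit at about (387,216), (404,223) and (390,234).

```bash
python3 - <<'E'
from h import *
c=load('top0')
def pts(L,z): return np.array([at(c,245+x/4-.375,185+y/4-.375,z)[:2] for x,y in L])
def ang(P,C): return np.round(np.degrees(np.arctan2(*(P-C).T[::-1])),1)
F=pts([(568,125),(638,152),(580,195)],18); print('lens',F.mean(0),ang(F,F.mean(0)),np.hypot(*(F-F.mean(0)).T), 'glass',pts([(603,147)],64))
Y=pts([(90,117),(107,90),(191,102),(200,125),(120,188),(144,191)],52); C=Y.mean(0); print('ring',C,ang(Y,C),np.hypot(*(Y-C).T))
M=pts([(152,70)],14);print('red',M,ang(M,C))
K=pts([(82,68),(222,78),(210,218),(67,207)],16);print('screws',K,K.mean(0))
print(Ro.from_quat(ctrl.get_obs()['ee_rot']).as_matrix().round(3))
# tool->cam
c=load('wrist0');o=ctrl.get_obs();R=Ro.from_quat(o['ee_rot']).as_matrix()
print('cam in tool',R.T@(np.array(c['position'])-o['eef_pos']),(R.T@Ro.from_quat(c['rotation']).as_matrix()).round(3))
E
```

```text
lens [ 487.40392448 -214.80757158] [ 38.1 -83.8 155.8] [32.675678   33.57780385 32.17709218] glass [[ 486.58500599 -213.76712924]]
ring [502.37115296 132.38041787] [  69.7   37.2  -55.7  -80.4  157.9 -177.6] [42.17571689 44.4608926  44.86105361 44.49983596 43.31444597 42.65678367]
red [[561.95183296 128.22377627]] [-4.]
screws [[563.78398061 182.91342253]
 [554.37823556  73.39179057]
 [444.33092053  82.88367263]
 [454.04097128 193.00254849]] [504.13352699 133.04785856]
[[ 0.951  0.309 -0.   ]
 [ 0.309 -0.951  0.001]
 [ 0.    -0.001 -1.   ]]
cam in tool [  74.29574704    0.35346553 -146.33113266] [[ 0.    -0.957 -0.288]
 [ 1.     0.    -0.   ]
 [ 0.    -0.288  0.957]]
```

{"name": "apply_moves", "arguments": {
  "claw": -1,
  "plan": [30,-15,6,0,68,-33,14,0,106,-52,22,0,144,-71,30,0,182,-89,38,0,220,-108,46,0,258,-127,54,0,296,-145,62,0,334,-164,70,0,360,-177,76,0]
}}

```text
t: 0.98
eef_pos: [458.7, -241.6, 162.2]
ee_rot: [0.988, 0.156, 0.0, -0.001]
force: [0.8, -1.8, -0.2]
gripper_width: 87.9
```

```bash
python3 - <<'E'
from h import *
snap('wrist','w1');o=ctrl.get_obs();print(o['t'],o['eef_pos'],o['force'])
R=Ro.from_quat(o['ee_rot']).as_matrix();print(R.round(3))
print(R.T@(np.array([487.4,-214.8,150])-o['eef_pos']))
E
```

```text
1.0333 [ 461.73130441 -236.64240998  160.67981975] [-0.95762526  5.22585469 -2.17012102]
[[ 0.95   0.313 -0.   ]
 [ 0.313 -0.95   0.004]
 [ 0.001 -0.004 -1.   ]]
[ 31.20250494 -12.66769874  10.76867915]
```

View pics/w1.png

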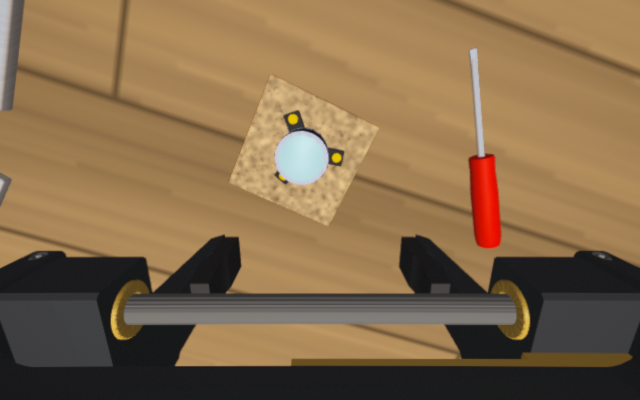

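The wrist view shows the lens glass at (301,158) and its yellow dots at (293,119), (336,157) and about (282,177); the screwdriver is well clear.

```bash
python3 - <<'E'
from h import *
c=load('w1')
print('glass',at(c,301,158,64)); F=np.array([at(c,u,v,18)[:2] for u,v in[(293,119),(336,157)]]);print(F,F.mean(0))
g=at(c,301.5,158,64)[:2]; print(np.degrees(np.arctan2(*(F-g).T[::-1])),np.hypot(*(F-g).T))
o=ctrl.get_obs();R=Ro.from_quat(o['ee_rot']).as_matrix()
print(R.T@(np.array([*g,28])-o['eef_pos']))
E
```

```text
glass [ 488.46232902 -215.72683354   64.        ]
[[ 514.2432154  -196.87412995]
 [ 492.46870869 -247.94315478]] [ 503.35596204 -222.40864236]
[ 36.88890538 -83.05317864] [32.07199329 32.05262161]
[ 31.78996608 -10.50068013 132.7610463 ]
```

{"name": "apply_moves", "arguments": {
  "plan": [16,-5,10,0,32,-10.5,30,0,32,-10.5,45,0,32,-10.5,60,0,32,-10.5,75,0,32,-10.5,90,0,32,-10.5,105,0,32,-10.5,118,0,32,-10.5,128,0,32,-10.5,133,0]
}}

```text
t: 1.87
eef_pos: [488.4, -215.8, 26.5]
ee_rot: [0.987, 0.158, -0.0, -0.003]
force: [-0.8, -0.6, 0.2]
gripper_width: 87.9
```

```bash
python3 - <<'E'
from h import *
c=snap('wrist','w2');o=ctrl.get_obs();print(o['t'],o['eef_pos'],o['force'])
R=Ro.from_quat(o['ee_rot']).as_matrix();print(R.round(3))
print(R.T@(np.array([488.5,-215.7,28])-o['eef_pos']))
E
```

```text
1.9167 [ 488.28836737 -215.77037526   26.30781506] [-0.05319322 -0.17423237 -0.93445524]
[[ 0.95   0.313 -0.002]
 [ 0.313 -0.95   0.006]
 [-0.    -0.006 -1.   ]]
[ 0.22262444 -0.01125996 -1.69220049]
```

View pics/w2.png

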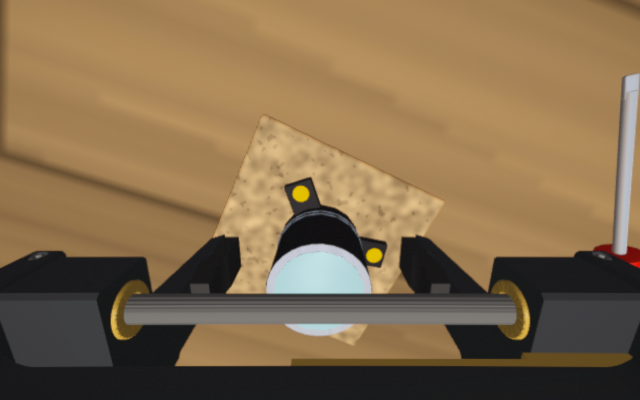

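The lens is centred between the open fingers (glass at (319,290), jaws at 240 and 400), so I'll close now.

{"name": "apply_moves", "arguments": {
  "claw": 1,
  "plan": [0,0,-1.5,0,0,0,-1.5,0,0,0,-1.5,0,0,0,-1.5,0,0,0,-1.5,0,0,0,-1.5,0,0,0,-1.5,0,0,0,-1.5,0,0,0,-1.5,0,0,0,-1.5,0]
}}

```text
t: 2.75
eef_pos: [488.3, -215.8, 27.9]
ee_rot: [0.987, 0.158, -0.001, -0.003]
force: [-1.0, 1.8, 3.4]
gripper_width: 45.3
```

{"name": "apply_moves", "arguments": {
  "plan": [0,0,-5,0,0,0,-15,0,0,0,-25,0,0,0,-35,0,0,0,-45,0,0,0,-55,0,0,0,-65,0,0,0,-75,0,0,0,-80,0,0,0,-80,0]
}}

```text
t: 3.58
eef_pos: [488.9, -216.5, 109.3]
ee_rot: [0.987, 0.158, 0.0, -0.002]
force: [-0.0, -0.3, -3.3]
gripper_width: 45.2
```

```bash
python3 - <<'E'
from h import *
c=snap('wrist','w3');o=ctrl.get_obs();print(o['t'],o['eef_pos'],o['force'],o['gripper_width'])
R=Ro.from_quat(o['ee_rot']).as_matrix();print(R.round(3))
print(R.T@(np.array([502.5,132.4,120])-o['eef_pos']))
E
```

```text
3.6333 [ 488.60293315 -216.3139862   108.39336139] [ 0.18748814  0.1311524  -2.32714432] 45.07119899348896
[[ 0.95   0.313 -0.001]
 [ 0.313 -0.95   0.005]
 [ 0.    -0.005 -1.   ]]
[ 122.28890166 -326.92352069   -9.7838058 ]
```

View pics/w3.png

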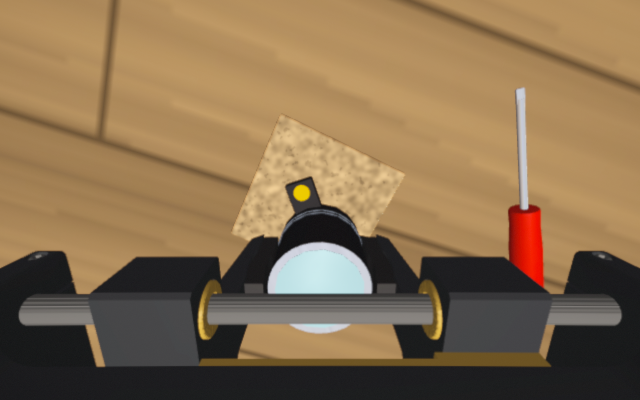

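The lens is held upright and clear of the cork, and its dot at (301,192) hasn't turned. Next I'll move short of the mount, so the wrist camera sees the grooves unobstructed.

{"name": "apply_moves", "arguments": {
  "plan": [2,-20,-5,0,6,-56,-12,0,10,-92,-18,0,14,-128,-22,0,18,-164,-22,0,22,-200,-22,0,26,-236,-22,0,30,-272,-22,0,32,-304,-22,0,32,-327,-22,0]
}}

```text
t: 4.47
eef_pos: [415.5, 106.4, 131.8]
ee_rot: [0.987, 0.159, -0.001, -0.003]
force: [0.4, 0.0, -2.0]
gripper_width: 45.3
```

```bash
python3 - <<'E'
from h import *
ctrl.read_camera('side');c=snap('wrist','w4');o=ctrl.get_obs();print(o['t'],o['eef_pos'],o['force'],o['gripper_width'])
R=Ro.from_quat(o['ee_rot']).as_matrix();print(R.round(3))
im=cv2.imread('pics/w4.png');cv2.imwrite('pics/w4c.png',cv2.resize(im[0:260,190:450],None,fx=2.3,fy=2.3,interpolation=2))
E
```

```text
4.5667 [415.03623067 106.69071764 131.75937882] [-0.11009138 -0.2731177  -2.80224638] 45.03593498465047
[[ 0.949  0.316 -0.003]
 [ 0.316 -0.949  0.006]
 [-0.001 -0.007 -1.   ]]
```

View pics/w4c.png

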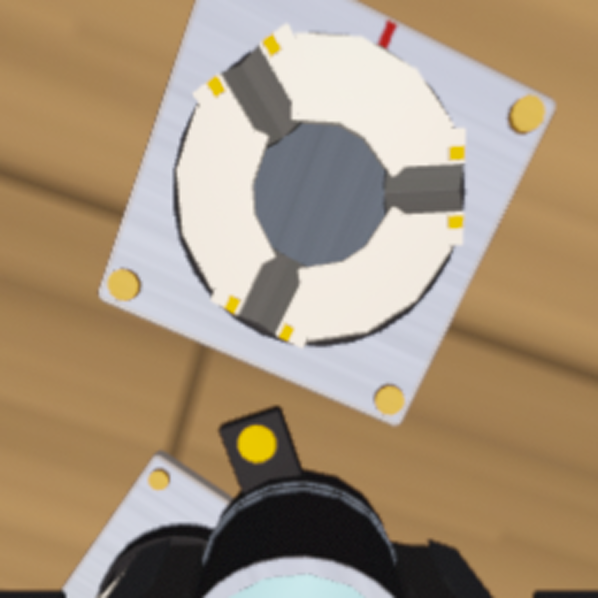

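```bash
python3 - <<'E'
from h import *
c=load('w4');o=ctrl.get_obs();R=Ro.from_quat(o['ee_rot']).as_matrix()
P=lambda L,z:np.array([at(c,190+(x+.5)/2.3-.5,(y+.5)/2.3-.5,z)[:2] for x,y in L])
Y=P([(271,45),(216,86),(456,153),(456,222),(287,333),(232,304)],52)
C=Y.mean(0);C3=Y.reshape(3,2,2).mean(1);print('ring',C,np.hypot(*(Y-C).T),np.degrees(np.arctan2(*(C3-C).T[::-1])))
S=P([(527,113),(389,400),(124,284)],16);print('screw diag',(S[0]+S[2])/2,S)
D=P([(257,444)],o['eef_pos'][2]-9.7)[0]-o['eef_pos'][:2];print('dot',D,np.hypot(*D),np.degrees(np.arctan2(D[1],D[0])))
print('shift', R.T@(np.array([*C,90])-o['eef_pos']))
E
```

```text
ring [503.37211047 131.6460349 ] [43.92327538 43.85588664 43.57403004 43.98398574 44.00197858 43.85425086] [ 51.06780299 -68.85297803 171.2686597 ]
screw diag [503.92268216 131.65549986] [[554.52918725  71.45760626]
 [443.23355416  81.1389567 ]
 [453.31617707 191.85339345]]
dot [24.9851836  20.83225775] 32.53063728588214 39.82082196805777
shift [91.74564737  4.5595274  41.61475866]
```

Ring centre is (503.5, 131.6), grooves at 51.2°. The foot is at about 37–39°, so I need roughly 13° anticlockwise (roll −13).

{"name": "apply_moves", "arguments": {
  "plan": [10,1,0,0,28,2,0,-2,46,3,0,-4,64,4,4,-6,80,4.5,10,-8,90,4.6,18,-10,92,4.6,26,-12,92,4.6,33,-13,92,4.6,38,-13,92,4.6,40,-13]
}}

```text
t: 5.4
eef_pos: [503.5, 131.1, 90.6]
ee_rot: [0.963, 0.27, -0.002, -0.003]
force: [-1.1, 0.1, -2.4]
gripper_width: 45.1
```

```bash
python3 - <<'E'
from h import *
s=snap('side','s5');c=snap('wrist','w5');o=ctrl.get_obs();print(o['t'],o['eef_pos'],o['force'],o['gripper_width'])
R=Ro.from_quat(o['ee_rot']).as_matrix();print(R.round(3)); print(R.T@(np.array([503.5,131.6,72])-o['eef_pos']))
im=cv2.imread('pics/w5.png');u,v=map(int,proj(s,[503,131,60]))
cv2.imwrite('pics/c5.png',np.hstack([cv2.resize(im[130:390,190:450],(400,400)),cv2.resize(cv2.imread('pics/s5.png')[v-60:v+40,u-50:u+50],(400,400),interpolation=2)]))
E
```

```text
5.5 [503.51178776 131.33418492  91.34646943] [-0.22466798 -0.12128965 -2.53907697] 45.48962731839757
[[ 0.854  0.521 -0.004]
 [ 0.521 -0.854  0.006]
 [-0.    -0.007 -1.   ]]
[ 0.13614404 -0.09700959 19.34757685]
```

View pics/c5.png

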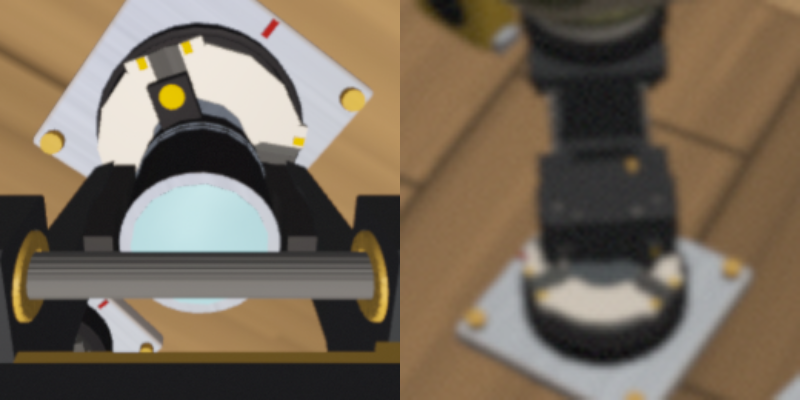

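The foot is directly over its groove at (172,97) in the left half, and the lens is centred over the ring. I'll lower it gently.

{"name": "apply_moves", "arguments": {
  "plan": [0,0,3,0,0,0,6,0,0,0,9,0,0,0,11,0,0,0,13,0,0,0,15,0,0,0,16.5,0,0,0,18,0,0,0,19,0,0,0,19,0]
}}

```text
t: 6.33
eef_pos: [503.4, 131.6, 72.3]
ee_rot: [0.963, 0.27, -0.001, -0.003]
force: [-0.8, 0.7, -3.1]
gripper_width: 45.5
```

```bash
python3 - <<'E'
from h import *
s=snap('side','s6');c=snap('wrist','w6');o=ctrl.get_obs();print(o['t'],o['eef_pos'],o['force'],o['wrist_torque'],o['gripper_width'])
im=cv2.imread('pics/w6.png');u,v=map(int,proj(s,[503,131,60]))
cv2.imwrite('pics/c6.png',np.hstack([cv2.resize(im[130:390,190:450],(400,400)),cv2.resize(cv2.imread('pics/s6.png')[v-60:v+40,u-50:u+50],(400,400),interpolation=2)]))
E
```

```text
6.4333 [503.37920419 131.56211326  72.40424929] [-0.46874767  0.97220307 -1.59786892] [ 0.08074434 -0.01138967  0.05284602] 44.94499749798525
```

View pics/c6.png

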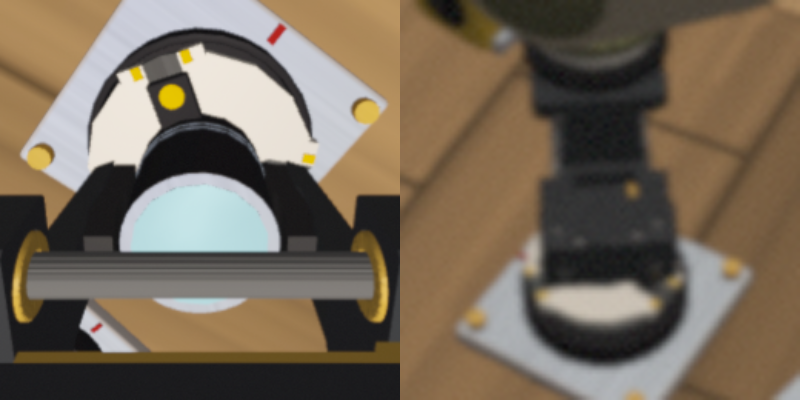

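The feet are below the flat (TCP 72.4, versus 75.7 if standing on it) with no push force, so they are entering the grooves. Now press gently.

{"name": "apply_moves", "arguments": {
  "plan": [0,0,0.6,0,0,0,1.2,0,0,0,1.8,0,0,0,2.4,0,0,0,3,0,0,0,3.5,0,0,0,4,0,0,0,4.5,0,0,0,5,0,0,0,5,0]
}}

```text
t: 7.27
eef_pos: [503.5, 131.6, 67.7]
ee_rot: [0.963, 0.271, -0.001, -0.003]
force: [-2.6, 1.7, 7.1]
gripper_width: 45.1
```

The push is about 9.6 N on the ring at 3.5–4 mm, which fits seated feet (on the flat it would be about 15 N). I'll hold with a small turn wiggle.

{"name": "apply_moves", "arguments": {
  "plan": [0,0,0,1,0,0,0,2,0,0,0,1,0,0,0,0,0,0,0,-1,0,0,0,-2,0,0,0,-1,0,0,0,0,0,0,0,0,0,0,0,0]
}}

```text
t: 8.1
eef_pos: [503.5, 131.8, 67.9]
ee_rot: [0.963, 0.271, -0.001, -0.003]
force: [-2.6, 1.9, 5.5]
gripper_width: 45.5
```

```bash
python3 - <<'E'
from h import *
s=snap('side','s7');c=snap('wrist','w7');o=ctrl.get_obs();print(o['t'],o['eef_pos'],o['force'],o['wrist_torque'],o['gripper_width'])
im=cv2.imread('pics/w7.png');cv2.imwrite('pics/c7.png',cv2.resize(im[130:390,190:450],(600,600)))
E
```

```text
8.2 [503.46763208 131.83849496  67.89763076] [-2.44395095  1.79463131  5.67892291] [0.4088658  0.45090302 0.16685023] 45.22673808208672
```

View pics/c7.png

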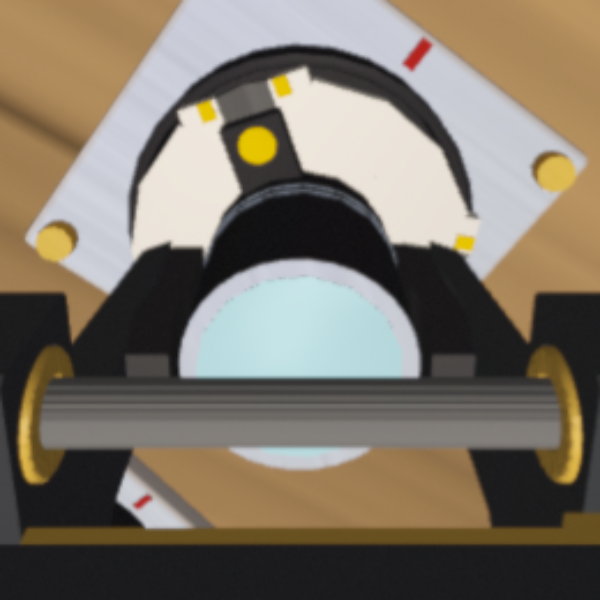

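Foot and groove are aligned and the lens is pressed about 3.5 mm. There is about 3 N of side force, so I'll ease up, release to let it self-centre, and then regrip and press once more.

{"name": "apply_moves", "arguments": {
  "plan": [0,0,-0.5,0,0,0,-1,0,0,0,-1.5,0,0,0,-2,0,0,0,-2.5,0,0,0,-3,0,0,0,-3.3,0,0,0,-3.3,0,0,0,-3.3,0,0,0,-3.3,0]
}}

```text
t: 9.03
eef_pos: [503.4, 131.8, 71.1]
ee_rot: [0.963, 0.271, -0.001, -0.004]
force: [-0.9, 2.5, 1.3]
gripper_width: 45.1
```

{"name": "apply_moves", "arguments": {
  "claw": -1,
  "plan": [0,0,0,0,0,0,0,0,0,0,0,0,0,0,0,0,0,0,0,0,0,0,0,0,0,0,0,0,0,0,0,0,0,0,0,0,0,0,0,0]
}}

```text
t: 9.87
eef_pos: [503.4, 131.8, 71.1]
ee_rot: [0.963, 0.271, -0.001, -0.004]
force: [0.1, 0.4, -0.1]
gripper_width: 88.3
```

```bash
python3 - <<'E'
from h import *
s=snap('side','s8');c=snap('wrist','w8');o=ctrl.get_obs();print(o['t'],o['eef_pos'],o['force'],o['wrist_torque'],o['gripper_width'])
im=cv2.imread('pics/w8.png');u,v=map(int,proj(s,[503,131,60]))
cv2.imwrite('pics/c8.png',np.hstack([cv2.resize(im[130:390,190:450],(400,400)),cv2.resize(cv2.imread('pics/s8.png')[v-60:v+40,u-50:u+50],(400,400),interpolation=2)]))
E
```

```text
9.9667 [503.44725871 131.84507946  71.13508941] [-1.52990475  0.13936409 -0.63632369] [-0.02013696 -0.03196036  0.01901537] 87.80449208170472
```

View pics/c8.png

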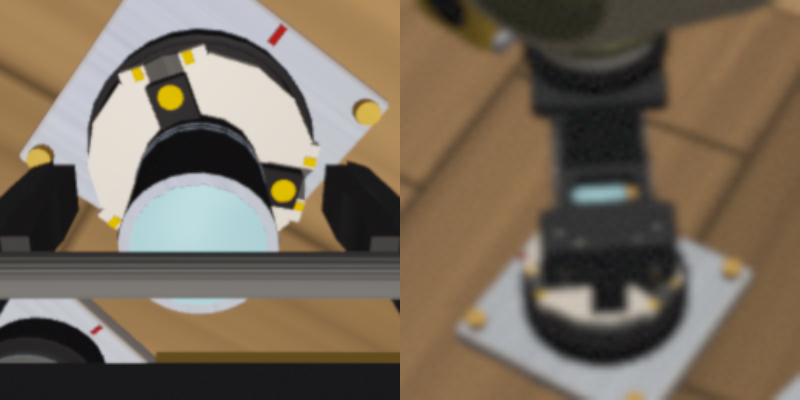

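Released, the lens stands by itself, with dots at (170,97) and (283,190) both inside their groove marks. I'll shift the tool −0.6 in y to match its centred position, then regrip and press again.

{"name": "apply_moves", "arguments": {
  "claw": 1,
  "plan": [0,-0.6,0,0,0,-0.6,0,0,0,-0.6,0,0,0,-0.6,0,0,0,-0.6,0,0,0,-0.6,0,0,0,-0.6,0,0,0,-0.6,0,0,0,-0.6,0,0,0,-0.6,0,0]
}}

```text
t: 10.8
eef_pos: [503.2, 132.3, 71.2]
ee_rot: [0.963, 0.271, -0.001, -0.003]
force: [0.9, -1.3, 0.6]
gripper_width: 45.3
```

{"name": "apply_moves", "arguments": {
  "plan": [0,0,0.5,0,0,0,1,0,0,0,1.6,0,0,0,2.2,0,0,0,2.8,0,0,0,3.4,0,0,0,4,0,0,0,4,0,0,0,4,0,0,0,4,0]
}}

```text
t: 11.63
eef_pos: [503.3, 132.3, 67.5]
ee_rot: [0.963, 0.271, -0.0, -0.003]
force: [0.0, -1.7, 7.0]
gripper_width: 45.7
```

{"name": "apply_moves", "arguments": {
  "plan": [0,0,0,0,0,0,0,0,0,0,0,0,0,0,-0.5,0,0,0,-1.2,0,0,0,-1.9,0,0,0,-2.6,0,0,0,-3.3,0,0,0,-3.8,0,0,0,-3.8,0]
}}

```text
t: 12.47
eef_pos: [503.3, 132.2, 71.1]
ee_rot: [0.963, 0.271, -0.001, -0.003]
force: [-0.2, -0.4, 1.9]
gripper_width: 45.2
```

{"name": "apply_moves", "arguments": {
  "claw": -1,
  "plan": [0,0,0,0,0,0,0,0,0,0,0,0,0,0,0,0,0,0,0,0,0,0,0,0,0,0,0,0,0,0,0,0,0,0,0,0,0,0,0,0]
}}

```text
t: 13.3
eef_pos: [503.3, 132.3, 71.1]
ee_rot: [0.963, 0.271, -0.001, -0.003]
force: [0.4, -0.5, -0.5]
gripper_width: 88.5
```

The second press reached 3.7 mm with about 9.5 N on the ring and less side force. Retreat straight up and check.

{"name": "apply_moves", "arguments": {
  "plan": [0,0,-5,0,0,0,-15,0,0,0,-30,0,0,0,-45,0,0,0,-60,0,0,0,-75,0,-20,0,-85,0,-45,0,-90,0,-65,0,-90,0,-70,0,-90,0]
}}

```text
t: 14.13
eef_pos: [441.8, 94.5, 161.7]
ee_rot: [0.963, 0.27, -0.001, -0.003]
force: [0.6, 0.1, 0.1]
gripper_width: 87.7
```

```bash
python3 - <<'E'
from h import *
s=snap('side','s9');c=snap('wrist','w9');o=ctrl.get_obs();print(o['t'],o['eef_pos'],o['force'])
for z in(40,52): print(proj(c,[503.5,131.8,z]))
u,v=map(int,proj(c,[503.5,131.8,60]));im=cv2.imread('pics/w9.png');y=max(0,v-75);x=u-75;print(x,y)
a=cv2.resize(im[y:y+150,x:x+150],(600,600),interpolation=2)
cv2.imwrite('pics/c9.png',a)
u,v=map(int,proj(s,[503,131,60]))
cv2.imwrite('pics/d9.png',cv2.resize(cv2.imread('pics/s9.png')[v-60:v+40,u-50:u+50],(500,500),interpolation=2))
E
```

```text
14.2333 [443.67370923  94.99920627 161.58335398] [0.81170463 0.07269906 0.07819852]
(np.float64(320.2764785677316), np.float64(113.95703390089724))
(np.float64(320.2078106571068), np.float64(114.10503849779737))
245 39
```

View pics/c9.png

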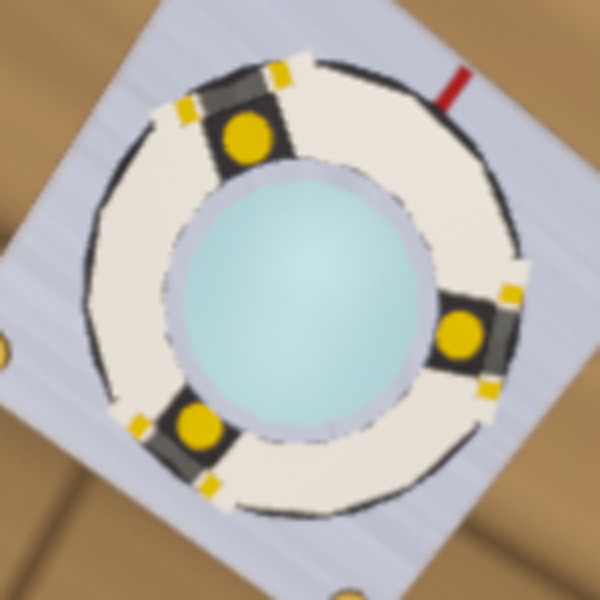

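View pics/d9.png

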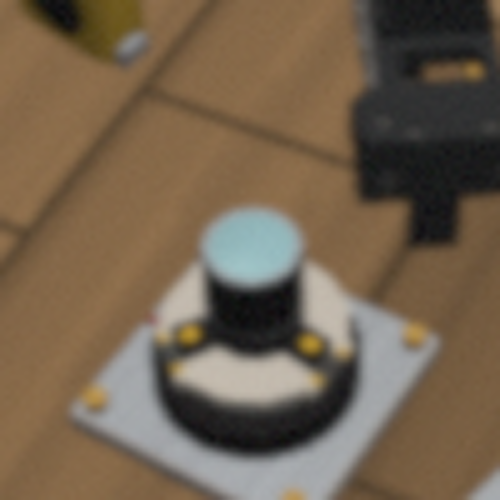

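The three dots, at (247,138), (460,335) and (200,427), all lie midway between their groove marks. The lens is upright and concentric, and the gripper is clear, so I'm handing it in.

```bash
python3 -c "
from station import ctrl
print(ctrl.job_done())"
```

```text
the job is handed in; nothing more can be done
None
```

The lens is seated in the larger mount with all three feet in the grooves, and it stands there by itself. I handed the job in at about 14 s of robot time, and no verdict was reported.

- **Placing:** I lifted the lens off the cork rest and turned it about 13° anticlockwise in the air, guided by the wrist camera. Then I lowered it straight into the grooves. The only turning under pressure was a ±2° wiggle while pressed, because the feet were already aligned.
- **Pressing:** I pressed it twice, to about 3.5 mm and 3.7 mm, with about 9.5 N on the ring each time. The first press showed about 3 N of side force. I released it, let it centre itself, regripped 0.6 mm over and pressed again with about 1.7 N. These depths and forces are estimates from the arm's height and wrist force; the spring travel was not measured directly.
- **Last checks:** From above, all three yellow dots lie midway between their groove marks and the lens is concentric with the ring. The side view shows it upright, and the gripper is open and clear with no contact force.
- **Bystanders:** The arm kept clear of the tin, tape measure and screwdriver throughout. I did not re-measure their positions at the end.

No check failed, apart from the side force on the first press.

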